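# Hand the thread row over to the stitching rack in reverse

## Robot

A 6-joint arm with a two-finger parallel gripper is mounted at the origin on the work surface. World frame = base frame: x ahead of the robot, y to its left, z up, the work surface at z = 0. Lengths are in m, angles in rad, forces in N, time in s.
With the tool pointing down it reaches from about 0.3 to 0.875 m from the base axis. Payload 4.2 kg.
Tool frame: the origin (TCP) lies midway between the tips of the shut fingers; the grasp point (between the pads) lies 19 mm behind it; z points along the fingers, y is the direction in which the jaws open and shut (so a half turn about z gives the same grasp; the last joint's range is limited). The gripper opens to 85 mm and grips with 20 to 120 N. Pads are 22 mm wide; open, the fingers measure 114 mm over their backs; the gripper's body (76 mm by 85 mm) begins 54 mm behind the grasp point. The pads swing forward as they close: fully open they stand 13 mm farther back than shut.
Start: joints at [-1.264, 0.32, 1.565, -0, 1.257, -0.02], TCP at [0.185, -0.545, 0.231] pointing down, gripper open.
Joint ranges: [-3.11, 3.11], [-0.84, 2.01], [0.21, 2.61], [-1.34, 4.49], [0.05, 2.63], [-2.56, 2.56]. Speed limits (rad/s): [2.57, 2.57, 3.14, 3.14, 3.14, 3.14].

## Interface

Orientations are given as a 3x3 rotation matrix whose columns are the frame's x, y, z axes.
In Python, from bench import r gives the robot as it stands.
- The arm moves only by the tool move_arm, never from a script. Its argument "rows" is a list of rows, each a list of 6 numbers: the shift along the tool's x, y, z in cm, then the turn, a rotation vector about the tool's x, y, z in degrees. A call has 1 to 8 rows; each row is the pose to reach, as a shift and turn from the pose commanded when the call began, along the tool's axes at that moment; what a row does not reach only later rows make up. A row lasts 1/10 s, in which the tool goes at most 50 mm and 8.59 degrees, less where a joint would pass 70% of its speed; a pose out of reach is approached as far as the arm can. A call with a gripper value outside its range is refused whole. "gripper" is the opening, from -1 (shut) to 1 (fully open), set as the call begins (left out, the last holds). The fingers move at their own pace and stop on an object; "newtons" is the grip in N (left out, the last holds). Time passes only in rows, so rows that repeat a pose let the fingers close. It gives the time, the measured TCP pose, the force and the opening at its end, in the units of the state.
- r.state(): the state, without advancing time (a new reading comes with each control period).
- r.get_image(name): name is "side" or "top"; returns a dict with "color" (384x512x3 uint8, red, green, blue), "fx", "fy", "cx", "cy" (pixels), "k1" (the pictures are not rectified: a ray, as slopes to the right and down, at radius r is drawn at 1 + k1 r^2 times it, then the intrinsics apply), "position" and "rotation" of the camera in the world. Camera axes: x right, y down, z forward; pixel columns grow to the right and rows downward; lengths in m; the calibration is good to about 2 mm. A picture is of the moment at which its call begins. There is no depth.
- r.close_job(): hands the job in, once; it reports no verdict.
Trained networks look in the newest picture that a camera, given by its name, has taken for a name from the list of things; names that differ only in an ending like _2 or _b are one class to them, and where a whole thing is asked for, a point or a joint stands for the part that bears it (a point fixed in the world has none). Each returns a list of dicts, best first, with "p" (0 to 1); they miss things now and then, are a little off and sometimes report something else, mostly with a low value. They report only what shows in the picture. A call takes as long as a camera call. They do not tell look-alikes from the thing itself.
- r.trace(label, camera): "region" (384x512 bool, what is visible of it) and "extent" ([left, top, right, bottom] in pixels, round what is visible of it).
The state is a dict: "t": time; "joint_positions": joint angles; "qd": joint speeds; "tau": joint torques, N m; "tool_pos": TCP position; "eef_rot": TCP orientation; "contact_force": force on the tool from outside, world axes, zero at the start; "moment": the same for the moment, N m; "finger_gap": opening from 0.0 (shut) to 1.0 (fully open).
Only numpy, scipy, OpenCV 4.12 (cv2) and the standard library are available. Lean on these libraries where they do the work, as an engineer would, in place of code of your own. Each camera call takes 0.05 s, during which the arm holds its last target. There are 200 camera calls.

## Task

The next seat is stitched in the opposite sequence, so move the four thread spools from the wooden rack to the recesses of the aluminium rack in reverse order: the spool nearest the green end of the wooden rack goes to the recess farthest from the aluminium rack's green end, the next one beside it, and so on, until the spool that was farthest from the green end stands nearest to it. Do not tip any spool over on the way, and leave each one standing upright, seated flat in its recess.

Things in the scene. Friction and masses are not known exactly. Their poses are not given: they have to be found in the camera images.
- red_spool: Loose rigid spool of red thread, upright, 68 mm high, 80 to 170 g: red cylinder 38 mm in diameter from 5 to 58 mm above its underside, black base flange 46 mm in diameter and 5 mm high, black core end 16 mm in diameter on top. Origin: centre of its underside; z up its axis. Starts on the red pad of the wooden rack, underside 24 mm above the table.
- yellow_spool: Loose rigid spool of yellow thread, upright, 68 mm high, 80 to 170 g: yellow cylinder 38 mm in diameter from 5 to 58 mm above its underside, black base flange 46 mm in diameter and 5 mm high, black core end 16 mm in diameter on top. Origin: centre of its underside; z up its axis. Starts on the yellow pad of the wooden rack, underside 24 mm above the table.
- blue_spool: Loose rigid spool of blue thread, upright, 68 mm high, 80 to 170 g: blue cylinder 38 mm in diameter from 5 to 58 mm above its underside, black base flange 46 mm in diameter and 5 mm high, black core end 16 mm in diameter on top. Origin: centre of its underside; z up its axis. Starts on the blue pad of the wooden rack, underside 24 mm above the table.
- white_spool: Loose rigid spool of white thread, upright, 68 mm high, 80 to 170 g: white cylinder 38 mm in diameter from 5 to 58 mm above its underside, black base flange 46 mm in diameter and 5 mm high, black core end 16 mm in diameter on top. Origin: centre of its underside; z up its axis. Starts on the white pad of the wooden rack, underside 24 mm above the table.
- red_pad: Fixed flat red disc on the wooden rack, 62 mm in diameter and 6 mm thick, on which the red spool stands at the start, so that it shows that spool's place in the row. Nothing need be put back on it. Origin: centre of its underside, on the rack's top (18 mm above the table).
- yellow_pad: Fixed flat yellow disc on the wooden rack, 62 mm in diameter and 6 mm thick, on which the yellow spool stands at the start, so that it shows that spool's place in the row. Nothing need be put back on it. Origin: centre of its underside, on the rack's top (18 mm above the table).
- blue_pad: Fixed flat blue disc on the wooden rack, 62 mm in diameter and 6 mm thick, on which the blue spool stands at the start, so that it shows that spool's place in the row. Nothing need be put back on it. Origin: centre of its underside, on the rack's top (18 mm above the table).
- white_pad: Fixed flat white disc on the wooden rack, 62 mm in diameter and 6 mm thick, on which the white spool stands at the start, so that it shows that spool's place in the row. Nothing need be put back on it. Origin: centre of its underside, on the rack's top (18 mm above the table).
- wood_rack: Fixed low wooden board 370 mm long (its y), 80 mm wide (its x), 18 mm high, with a bright green end block (20 mm long, top 34 mm above the table) at its +y end only. The four pads lie on its middle line at y = -120, -40, +40 and +120 mm, in any order. A brass thimble stands on its other end. Origin: centre of the underside, on the table; z up.
- metal_rack: Fixed low aluminium plate 370 mm long (its y), 80 mm wide (its x), 22 mm high, with a bright green end block (20 mm long, top 34 mm above the table) at its +y end only. Four empty dark-floored round recesses, 64 mm in diameter, 6 mm deep (floor 16 mm above the table), on its middle line at y = -120, -40, +40, +120 mm. A bobbin lies on its other end. Origin: centre of the underside; z up.
Not all that is in view belongs to the job. Of the things shaped like the red_spool, the red one is meant.

How it is judged:
At the end, for the whole second after the job is handed in: Each spool is in the recess whose rack y is minus its pad's rack y (row reversed): within 12 mm along and across the aluminium rack, underside within 3 mm of the recess floor height, within 0.1 rad of upright, released and at rest (((y of red_pad in the frame of wood_rack between -0.14 and -0.1 m and y of red_spool in the frame of metal_rack between 0.108 and 0.132 m) or (y of red_pad in the frame of wood_rack between -0.06 and -0.02 m and y of red_spool in the frame of metal_rack between 0.028 and 0.052 m) or (y of red_pad in the frame of wood_rack between 0.02 and 0.06 m and y of red_spool in the frame of metal_rack between -0.052 and -0.028 m) or (y of red_pad in the frame of wood_rack between 0.1 and 0.14 m and y of red_spool in the frame of metal_rack between -0.132 and -0.108 m)) and x of red_spool in the frame of metal_rack between -0.012 and 0.012 m and z of red_spool in the frame of metal_rack between 0.013 and 0.019 m and angle between each of red_spool, yellow_spool, blue_spool, white_spool's own z axis and vertical below 0.1 rad and linear speed of each of red_spool, yellow_spool, blue_spool, white_spool below 0.02 m/s and angular speed of each of red_spool, yellow_spool, blue_spool, white_spool below 0.2 rad/s and ((y of yellow_pad in the frame of wood_rack between -0.14 and -0.1 m and y of yellow_spool in the frame of metal_rack between 0.108 and 0.132 m) or (y of yellow_pad in the frame of wood_rack between -0.06 and -0.02 m and y of yellow_spool in the frame of metal_rack between 0.028 and 0.052 m) or (y of yellow_pad in the frame of wood_rack between 0.02 and 0.06 m and y of yellow_spool in the frame of metal_rack between -0.052 and -0.028 m) or (y of yellow_pad in the frame of wood_rack between 0.1 and 0.14 m and y of yellow_spool in the frame of metal_rack between -0.132 and -0.108 m)) and x of yellow_spool in the frame of metal_rack between -0.012 and 0.012 m and z of yellow_spool in the frame of metal_rack between 0.013 and 0.019 m and ((y of blue_pad in the frame of wood_rack between -0.14 and -0.1 m and y of blue_spool in the frame of metal_rack between 0.108 and 0.132 m) or (y of blue_pad in the frame of wood_rack between -0.06 and -0.02 m and y of blue_spool in the frame of metal_rack between 0.028 and 0.052 m) or (y of blue_pad in the frame of wood_rack between 0.02 and 0.06 m and y of blue_spool in the frame of metal_rack between -0.052 and -0.028 m) or (y of blue_pad in the frame of wood_rack between 0.1 and 0.14 m and y of blue_spool in the frame of metal_rack between -0.132 and -0.108 m)) and x of blue_spool in the frame of metal_rack between -0.012 and 0.012 m and z of blue_spool in the frame of metal_rack between 0.013 and 0.019 m and ((y of white_pad in the frame of wood_rack between -0.14 and -0.1 m and y of white_spool in the frame of metal_rack between 0.108 and 0.132 m) or (y of white_pad in the frame of wood_rack between -0.06 and -0.02 m and y of white_spool in the frame of metal_rack between 0.028 and 0.052 m) or (y of white_pad in the frame of wood_rack between 0.02 and 0.06 m and y of white_spool in the frame of metal_rack between -0.052 and -0.028 m) or (y of white_pad in the frame of wood_rack between 0.1 and 0.14 m and y of white_spool in the frame of metal_rack between -0.132 and -0.108 m)) and x of white_spool in the frame of metal_rack between -0.012 and 0.012 m and z of white_spool in the frame of metal_rack between 0.013 and 0.019 m); the robot touches nothing.
It fails at once if the red spool is tipped over (more than 0.6 rad from upright) (angle between red_spool's own z axis and vertical above 0.6 rad).
It fails at once if the yellow spool is tipped over (more than 0.6 rad from upright) (angle between yellow_spool's own z axis and vertical above 0.6 rad).
It fails at once if the blue spool is tipped over (more than 0.6 rad from upright) (angle between blue_spool's own z axis and vertical above 0.6 rad).
It fails at once if the white spool is tipped over (more than 0.6 rad from upright) (angle between white_spool's own z axis and vertical above 0.6 rad).
It also fails if it takes over 109 s, if anything falls off the work surface, if the arm or the gripper's body presses on something with over 40 N, if the wrist force passes 120 N, or if a joint passes its speed limit or range.

## Working session

There is one attempt and no reset: what is moved stays moved. The work goes in short steps, Python scripts to look and compute and a tool call to move; the robot and the scene stay as the last step left them, time stands still between calls to the robot, and variables do not carry over. Pictures are saved under pics/ and viewed, about 12 in all and at most 16, crops included, and the job is handed in when it is done.

Besides the shell and the picture viewer there is one more tool, called after "Call:" by a JSON object that holds its "fn" and its "kwargs", one argument or row to a line. move_arm: Moves the arm, as the interface text tells. Its arguments: {"type":"object","properties":{"rows":{"type":"array","items":{"type":"array","items":{"type":"number"}}},"gripper":{"type":"number"},"newtons":{"type":"number"}},"required":["rows"]}

```bash
mkdir -p pics
cat > h.py <<'E'
import numpy as np, cv2
from bench import r
def save(im,n): cv2.imwrite('pics/'+n,cv2.cvtColor(im['color'],cv2.COLOR_RGB2BGR))
def ray(im,u,v):
    x=(u-im['cx'])/im['fx'];y=(v-im['cy'])/im['fy'];a,b=x,y
    for _ in range(20):
        s=1+im['k1']*(a*a+b*b);a,b=x/s,y/s
    return np.array(im['position']),np.array(im['rotation'])@np.array([a,b,1.])
def atz(im,u,v,z):
    p,d=ray(im,u,v);return p+d*(z-p[2])/d[2]
def proj(im,P):
    c=np.array(im['rotation']).T@(np.array(P)-np.array(im['position']));a,b=c[0]/c[2],c[1]/c[2]
    s=1+im['k1']*(a*a+b*b);return np.array([im['fx']*a*s+im['cx'],im['fy']*b*s+im['cy']])
E
python3 - <<'E'
from h import *
ims={n:r.get_image(n) for n in('top','side')}
for n,im in ims.items():
    save(im,n+'1.png');print(n,np.round(im['position'],3),np.round(im['rotation'],3).tolist(),im['fx'],im['k1'])
    for l in ['red_spool','yellow_spool','blue_spool','white_spool','red_pad','yellow_pad','blue_pad','white_pad','wood_rack','metal_rack']:
        print(l,[(round(d['p'],2),np.round(d['extent']).tolist()) for d in r.trace(l,n)[:3]])
print(r.state())
E
```

```text
top [ 0.367 -0.018  0.889] [[-0.021, -0.985, 0.172], [-1.0, 0.022, 0.003], [-0.006, -0.172, -0.985]] 474.77505249782604 -0.08966232098783453
red_spool [(0.74, [172.0, 275.0, 200.0, 300.0]), (0.67, [280.0, 270.0, 301.0, 294.0]), (0.65, [230.0, 204.0, 252.0, 234.0])]
yellow_spool [(0.6, [182.0, 199.0, 212.0, 233.0])]
blue_spool [(0.71, [274.0, 205.0, 298.0, 231.0])]
white_spool [(0.73, [139.0, 204.0, 168.0, 229.0])]
red_pad [(0.69, [226.0, 205.0, 262.0, 236.0])]
yellow_pad [(0.83, [183.0, 204.0, 214.0, 240.0])]
blue_pad [(0.73, [270.0, 208.0, 301.0, 241.0]), (0.3, [183.0, 199.0, 212.0, 238.0])]
white_pad [(0.83, [137.0, 199.0, 170.0, 232.0]), (0.17, [228.0, 204.0, 254.0, 234.0])]
wood_rack [(0.96, [116.0, 192.0, 323.0, 247.0])]
metal_rack [(0.57, [185.0, 111.0, 384.0, 158.0])]
side [ 0.45  -0.578  0.547] [[0.996, -0.054, 0.078], [-0.094, -0.659, 0.746], [0.011, -0.75, -0.661]] 429.93956683826167 0.012010405028154156
red_spool [(0.89, [155.0, 145.0, 177.0, 184.0]), (0.78, [159.0, 178.0, 183.0, 216.0]), (0.55, [144.0, 208.0, 176.0, 253.0])]
yellow_spool [(0.55, [218.0, 138.0, 244.0, 173.
[... 556 characters left out ...]
4e+00,  1.06614982e-05,
        1.25739984e+00, -1.99919624e-02]), 'qd': array([-0.00010748, -0.0011189 , -0.00068441,  0.00147778, -0.00030642,
        0.0004033 ]), 'tau': array([-7.91289585e-04, -4.15424645e+01, -2.34428483e+01, -1.77421739e-04,
        5.29085210e-04,  3.06182574e-05]), 'tool_pos': array([ 0.18459973, -0.54459157,  0.23135999]), 'eef_rot': array([[ 9.47075444e-01,  3.21011061e-01,  5.24056572e-05],
       [ 3.21011065e-01, -9.47075435e-01, -1.31834259e-04],
       [ 7.31185526e-06,  1.41679785e-04, -9.99999990e-01]]), 'contact_force': array([ 0.2828236 ,  0.06334483, -0.03873141]), 'moment': array([-0.01467269,  0.08617163, -0.00952933]), 'finger_gap': 1.000012937880748}
```

View pics/top1.png

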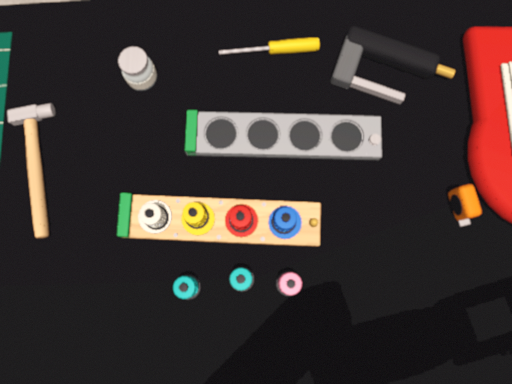

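View pics/side1.png

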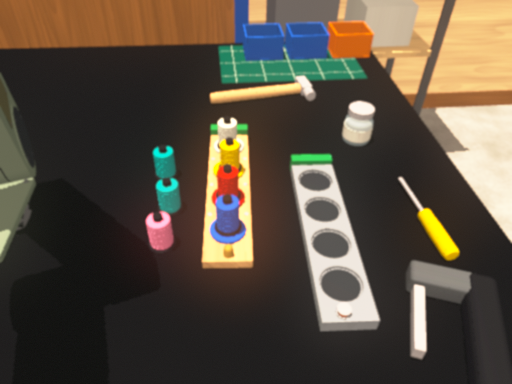

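The top view shows the green end at left on both racks. The wood row runs white (151,215), yellow (194,215), red (239,217), blue (285,219). The recesses are at about (221,134), (263,134), (305,135) and (347,136). The teal and pink spools below are decoys. The side view agrees on the order. Next I'll measure to sub-pixel.

```bash
cat > meas.py <<'E'
from h import *
T=cv2.cvtColor(cv2.imread('pics/top1.png'),cv2.COLOR_BGR2GRAY); S=cv2.cvtColor(cv2.imread('pics/side1.png'),cv2.COLOR_BGR2GRAY)
def blob(G,u,v,thr,w):
    m=(G<thr).astype(np.uint8); n,l,st,c=cv2.connectedComponentsWithStats(m)
    y0,x0=int(v),int(u); k=l[y0,x0]; cn,_=cv2.findContours((l==k).astype(np.uint8),cv2.RETR_EXTERNAL,cv2.CHAIN_APPROX_NONE)
    return c[k].round(2),st[k].tolist()
E
python3 - <<'E'
from meas import *
it,is_=r.get_image('top'),r.get_image('side')
def tri(a,b):
    p,d=ray(it,*a);q,e=ray(is_,*b);d/=np.linalg.norm(d);e/=np.linalg.norm(e)
    s=np.linalg.lstsq(np.c_[d,-e],q-p,rcond=None)[0];x,y=p+d*s[0],q+e*s[1];return ((x+y)/2).round(4),round(np.linalg.norm(x-y)*1e3,1)
for a,b in zip([(221,134),(263,134),(305,135),(347,136)],[(316,181),(322,209),(330,243),(340,283)]):
    A=blob(T,*a,95,0);B=blob(S,*b,95,0);print(A,B,tri(A[0],B[0]),atz(it,*A[0],.02)[:2].round(4),atz(is_,*B[0],.02)[:2].round(4))
for a in [(151,215),(194,215),(239,217),(285,219)]:
    print(blob(T,*a,60,0), T[a[1]-6:a[1]+7,a[0]].tolist())
a=cv2.resize(cv2.imread('pics/top1.png')[195:245,125:325],None,fx=4,fy=4,interpolation=cv2.INTER_CUBIC)
b=cv2.resize(cv2.imread('pics/side1.png')[110:250,195:260],None,fx=4,fy=4,interpolation=cv2.INTER_CUBIC)
o=np.zeros((765,800,3),np.uint8);o[:200]=a;o[205:765,:260]=b;cv2.imwrite('pics/crop1.png',o[:])
o=np.zeros((600,800,3),np.uint8);o[:200]=a;o[205:205+390,:260]=b[:390];o[205:205+390,300:560]=b[170:560];cv2.imwrite('pics/crop1.png',o)
E
```

```text
(array([220.51, 133.19]), [207, 120, 28, 27, 609]) (array([314.76, 181.05]), [301, 174, 28, 15, 338]) (array([0.6405, 0.0405, 0.0135]), np.float64(0.9)) [0.639  0.0401] [0.6378 0.0329]
(array([262.38, 134.07]), [249, 121, 28, 27, 608]) (array([322.  , 210.23]), [307, 201, 31, 19, 447]) (array([ 0.6369, -0.0397,  0.0131]), np.float64(1.1)) [ 0.6354 -0.0396] [ 0.634  -0.0468]
(array([304.33, 135.12]), [291, 122, 28, 27, 606]) (array([330.34, 244.39]), [314, 233, 34, 24, 601]) (array([ 0.6331, -0.1202,  0.0128]), np.float64(1.3)) [ 0.6316 -0.1194] [ 0.6299 -0.1265]
(array([346.23, 136.17]), [332, 123, 29, 27, 606]) (array([340.54, 285.05]), [323, 271, 36, 29, 827]) (array([ 0.6296, -0.2009,  0.0124]), np.float64(1.4)) [ 0.628  -0.1993] [ 0.6263 -0.2063]
(array([283.57, 151.67]), [0, 0, 512, 300, 35746]) [178, 86, 60, 64, 68, 69, 65, 115, 206, 250, 253, 253, 253]
(array([283.57, 151.67]), [0, 0, 512, 300, 35746]) [89, 67, 69, 72, 76, 74, 89, 164, 219, 226, 227, 228, 228]
(array([283.57, 151.67]), [0, 0, 512, 300, 35746]) [74, 66, 68, 72, 73, 77, 79, 79, 80, 96, 122, 132, 135]
(array([283.57, 151.67]), [0, 0, 512, 300, 35746]) [82, 69, 70, 73, 76, 80, 81, 79, 81, 118, 142, 149, 149]
```

View pics/crop1.png

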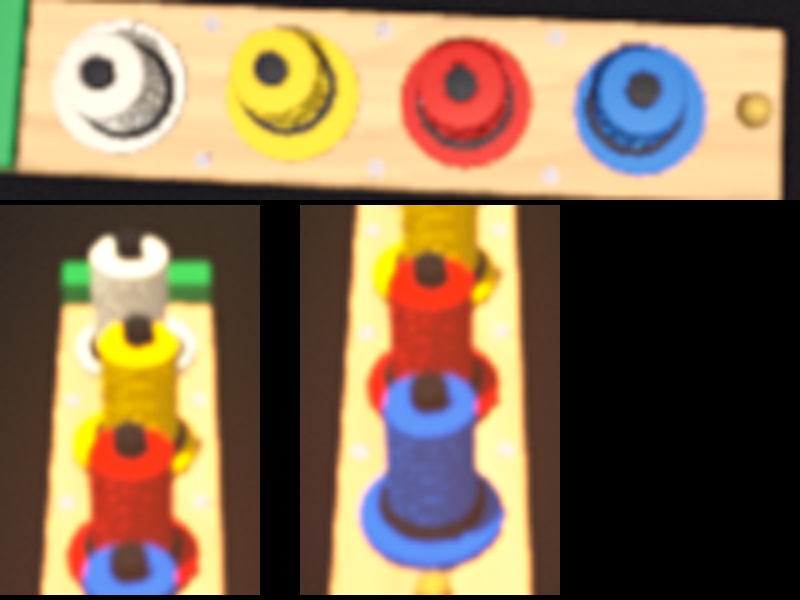

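The crop shows four cores. In the top view, at 4x, they are at (97,70), (271,68), (461,83) and (641,90), with pad discs centred near (119,87), (292,93), (466,101) and (640,109). I'll triangulate the cores from these readings.

Run:
```python
from meas import *
it,is_=r.get_image('top'),r.get_image('side')
def tri(a,b):
    p,d=ray(it,*a);q,e=ray(is_,*b);d/=np.linalg.norm(d);e/=np.linalg.norm(e)
    s=np.linalg.lstsq(np.c_[d,-e],q-p,rcond=None)[0];x,y=p+d*s[0],q+e*s[1];return ((x+y)/2).round(4),round(np.linalg.norm(x-y)*1e3,1)
f=lambda x,y,ox,oy:(ox+(x+.5)/4-.5,oy+(y+.5)/4-.5)
for n,a,b,c in zip(['w','y','r','b'],[(97,70),(271,68),(461,83),(641,90)],[(130,35),(139,124),(130,233),(130,356)],[(119,87),(292,93),(466,101),(640,109)]):
    A,B,C=f(*a,125,195),f(*b,195,110),f(*c,125,195)
    print(n,tri(A,B),'top@.089',atz(it,*A,.089)[:2].round(4),'side@.089',atz(is_,*B,.089)[:2].round(4),'pad',atz(it,*C,.024)[:2].round(4))
    # base check: project spool flange centre / edges
print([f(x,y,125,195) for x,y in[(18,170),(783,30),(783,200)]])
```

```text
w (array([0.48  , 0.1597, 0.0875]), np.float64(1.1)) top@.089 [0.4803 0.1594] side@.089 [0.4793 0.157 ] pad [0.4814 0.1635]
y (array([0.4798, 0.0851, 0.0855]), np.float64(0.7)) top@.089 [0.4796 0.0847] side@.089 [0.4792 0.08  ] pad [0.477  0.0834]
r (array([0.4714, 0.0039, 0.0855]), np.float64(1.1)) top@.089 [0.4715 0.0039] side@.089 [ 0.4706 -0.0006] pad [0.4716 0.0035]
b (array([ 0.467 , -0.0728,  0.084 ]), np.float64(0.9)) top@.089 [ 0.4668 -0.0724] side@.089 [ 0.4664 -0.0783] pad [ 0.4662 -0.076 ]
[(129.125, 237.125), (320.375, 202.125), (320.375, 244.625)]
```

```bash
cat >> h.py <<'E'
def go(*targets):
    s=r.state();R=np.array(s['eef_rot']);p=np.array(s['tool_pos'])
    print('t',round(s['t'],1),'pos',p.round(4),'yaw',np.degrees(np.arctan2(R[1,1],R[0,1])).round(2),'gap',round(s['finger_gap'],3),'F',s['contact_force'].round(1),'q6',s['joint_positions'][5].round(2))
    for x,y,z,yaw in targets:
        a=np.radians(yaw);Y=np.array([np.cos(a),np.sin(a),0]);Z=np.array([0,0,-1.]);D=np.c_[np.cross(Y,Z),Y,Z]
        print((R.T@(np.array([x,y,z])-p)*100).round(2),np.degrees(cv2.Rodrigues(R.T@D)[0].ravel()).round(2))
E
python3 -c "
from h import *
go((.467,-.0725,.2,-3.6),(.326,-.31,.23,-37),(.467,-.0725,.04,-3.6))"
```

```text
t 1.3 pos [ 0.1846 -0.5446  0.2314] yaw -71.28 gap 1.0 F [0.8 0.5 1. ] q6 -0.02
[ 41.9  -35.64   3.13] [ 1.000e-02  0.000e+00 -6.768e+01]
[ 20.92 -17.68   0.13] [ 1.000e-02  0.000e+00 -3.428e+01]
[ 41.9  -35.65  19.13] [ 1.000e-02  0.000e+00 -6.768e+01]
```

Call:
{"fn": "move_arm", "kwargs": {
  "rows": [
    [3.5, -3, 0.2, 0, 0, -5.6],
    [7, -6, 0.5, 0, 0, -11.3],
    [10.5, -9, 0.8, 0, 0, -17],
    [14, -12, 1, 0, 0, -22.6],
    [17.5, -15, 1.3, 0, 0, -28],
    [21, -17.8, 1.5, 0, 0, -34],
    [24.5, -20.8, 1.8, 0, 0, -39.6],
    [28, -23.8, 2, 0, 0, -45.2]
  ],
  "gripper": 1
}}

```text
t: 2.1
tool_pos: [0.374, -0.2277, 0.2115]
eef_rot: [[0.436, 0.9, 0.001], [0.9, -0.436, -0.001], [-0.0, 0.001, -1.0]]
contact_force: [0.7, 0.4, 0.5]
finger_gap: 0.999
```

```bash
python3 -c "
from h import *
go((.467,-.0725,.15,-3.6),(.467,-.0725,.04,-3.6))"
```

```text
t 2.1 pos [ 0.374  -0.2277  0.2115] yaw -25.87 gap 0.999 F [0.7 0.4 0.5] q6 -0.12
[18.02  1.59  6.14] [ 5.000e-02  2.000e-02 -2.227e+01]
[18.02  1.58 17.14] [ 5.000e-02  2.000e-02 -2.227e+01]
```

Call:
{"fn": "move_arm", "kwargs": {
  "rows": [
    [4, 0.3, 1, 0, 0, -5.5],
    [8, 0.7, 2.5, 0, 0, -11],
    [12, 1, 4, 0, 0, -16.5],
    [15.5, 1.4, 5, 0, 0, -20],
    [18, 1.6, 6.1, 0, 0, -22.3],
    [18, 1.6, 6.1, 0, 0, -22.3],
    [18, 1.6, 6.1, 0, 0, -22.3]
  ]
}}

```text
t: 2.8
tool_pos: [0.4668, -0.0745, 0.1502]
eef_rot: [[0.065, 0.998, -0.001], [0.998, -0.065, -0.0], [-0.0, -0.001, -1.0]]
contact_force: [1.3, 0.1, 0.4]
finger_gap: 0.997
```

```bash
python3 -c "
from h import *
go((.467,-.0725,.15,-3.6),(.467,-.0725,.04,-3.6))
a=r.get_image('top');b=r.get_image('side')
cv2.imwrite('pics/above.png',cv2.cvtColor(np.hstack([cv2.resize(a['color'][140:300,170:370],None,fx=2,fy=2),cv2.resize(b['color'][100:260,160:360],None,fx=2,fy=2)]),cv2.COLOR_RGB2BGR))"
```

```text
t 2.8 pos [ 0.4668 -0.0745  0.1502] yaw -3.72 gap 0.997 F [1.3 0.1 0.4] q6 -0.12
[0.2  0.01 0.02] [-0.04  0.02 -0.12]
[ 0.2   0.02 11.02] [-0.04  0.02 -0.12]
```

View pics/above.png

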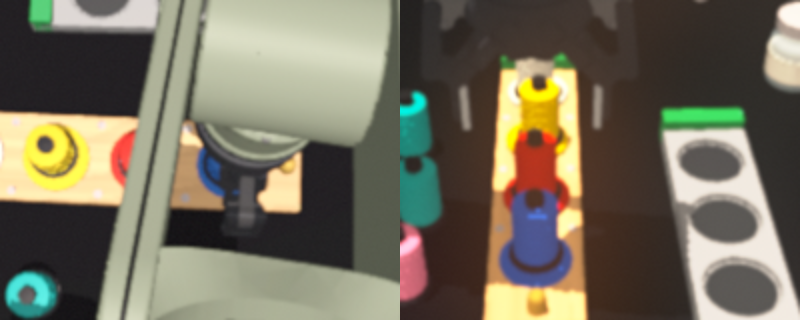

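The fingers straddle the blue spool in the side view: finger centres at x≈465 and 597, spool at 534. Descending.

Call:
{"fn": "move_arm", "kwargs": {
  "rows": [
    [0, 0, 4, 0, 0, 0],
    [0, 0, 8, 0, 0, 0],
    [0, 0, 10.2, 0, 0, 0],
    [0, 0, 11.1, 0, 0, 0],
    [0, 0, 11.1, 0, 0, 0],
    [0, 0, 11.1, 0, 0, 0]
  ]
}}

```text
t: 3.5
tool_pos: [0.4678, -0.0753, 0.0404]
eef_rot: [[0.067, 0.998, 0.002], [0.998, -0.067, -0.001], [-0.0, 0.002, -1.0]]
contact_force: [-0.5, 0.3, 1.0]
finger_gap: 1.003
```

Call:
{"fn": "move_arm", "kwargs": {
  "rows": [
    [0, 0, 0, 0, 0, 0],
    [0, 0, 0, 0, 0, 0],
    [0, 0, 0, 0, 0, 0],
    [0, 0, 0, 0, 0, 0],
    [0, 0, 0, 0, 0, 0],
    [0, 0, 0, 0, 0, 0],
    [0, 0, 0, 0, 0, 0],
    [0, 0, 0, 0, 0, 0]
  ],
  "gripper": -1,
  "newtons": 35
}}

```text
t: 4.3
tool_pos: [0.4673, -0.0747, 0.04]
eef_rot: [[0.066, 0.998, 0.001], [0.998, -0.066, -0.0], [-0.0, 0.001, -1.0]]
contact_force: [-0.5, 0.3, 6.7]
finger_gap: 0.431
```

Call:
{"fn": "move_arm", "kwargs": {
  "rows": [
    [0, 0, -0.5, 0, 0, 0],
    [0, 0, -2, 0, 0, 0],
    [0, 0, -5, 0, 0, 0],
    [0, 0, -8, 0, 0, 0],
    [0, 0, -10, 0, 0, 0],
    [0, 0, -11, 0, 0, 0],
    [0, 0, -11, 0, 0, 0],
    [0, 0, -11, 0, 0, 0]
  ]
}}

```text
t: 5.1
tool_pos: [0.4661, -0.0745, 0.1484]
eef_rot: [[0.066, 0.998, -0.002], [0.998, -0.066, 0.0], [0.0, -0.002, -1.0]]
contact_force: [1.0, 1.4, -0.6]
finger_gap: 0.433
```

```bash
python3 -c "
from h import *
go((.6395,.040,.15,-2.6),(.6395,.04,.04,-2.6))
b=r.get_image('side')
cv2.imwrite('pics/g1.png',cv2.cvtColor(cv2.resize(b['color'][60:300,130:400],None,fx=2,fy=2),cv2.COLOR_RGB2BGR))"
```

```text
t 5.1 pos [ 0.4661 -0.0745  0.1484] yaw -3.77 gap 0.433 F [ 1.   1.4 -0.6] q6 -0.12
[12.57 16.54 -0.19] [-0.1  -0.01 -1.17]
[12.56 16.56 10.81] [-0.1  -0.01 -1.17]
```

View pics/g1.png

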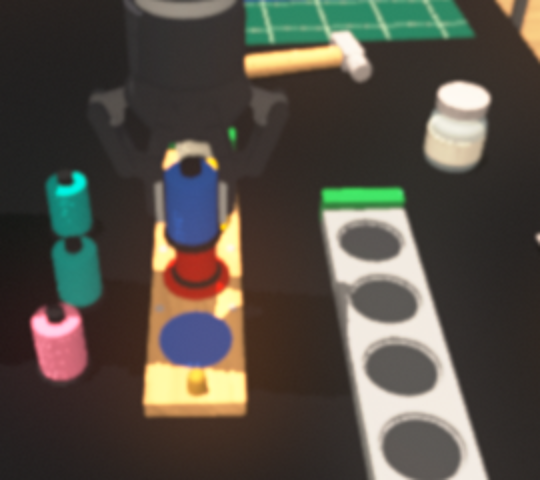

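Blue is gripped upright (gap 0.43 ≈ 37 mm), standing clear of its pad. I'll place it by the measured displacement from spool to recess.

Call:
{"fn": "move_arm", "kwargs": {
  "rows": [
    [1, 1.3, 0, 0, 0, 0],
    [3, 4, 0, 0, 0, -0.4],
    [5.5, 7.4, 0, 0, 0, -0.8],
    [8, 10.8, 0, 0, 0, -1.2],
    [10.5, 14.2, 0, 0, 0, -1.2],
    [11.8, 15.9, 0, 0, 0, -1.2],
    [12.3, 16.5, 0, 0, 0, -1.2],
    [12.3, 16.5, 0, 0, 0, -1.2]
  ]
}}

```text
t: 5.95
tool_pos: [0.6398, 0.0381, 0.1478]
eef_rot: [[0.044, 0.999, -0.002], [0.999, -0.044, -0.0], [-0.0, -0.002, -1.0]]
contact_force: [0.1, 0.1, -1.1]
finger_gap: 0.438
```

```bash
python3 -c "
from h import *
go((.639,.0373,.15,-2.6),(.639,.0373,.032,-2.6))"
```

```text
t 6.0 pos [0.6398 0.0381 0.1478] yaw -2.51 gap 0.438 F [ 0.1  0.1 -1.1] q6 0.09
[-0.08 -0.07 -0.22] [-0.13  0.02  0.09]
[-0.08 -0.05 11.58] [-0.13  0.02  0.09]
```

Call:
{"fn": "move_arm", "kwargs": {
  "rows": [
    [-0.1, -0.1, 3, 0, 0, 0],
    [-0.1, -0.1, 6.5, 0, 0, 0],
    [-0.1, -0.1, 9, 0, 0, 0],
    [-0.1, -0.1, 10.5, 0, 0, 0],
    [-0.1, -0.1, 11.2, 0, 0, 0],
    [-0.1, -0.1, 11.4, 0, 0, 0],
    [-0.1, -0.1, 11.5, 0, 0, 0],
    [-0.1, -0.1, 11.5, 0, 0, 0]
  ]
}}

```text
t: 6.75
tool_pos: [0.639, 0.0361, 0.0353]
eef_rot: [[0.045, 0.999, 0.002], [0.999, -0.045, -0.0], [0.0, 0.002, -1.0]]
contact_force: [-0.4, 0.9, -1.6]
finger_gap: 0.435
```

```bash
python3 -c "
from h import *
go((.639,.0373,.032,-2.6))
b=r.get_image('side')
cv2.imwrite('pics/p1.png',cv2.cvtColor(cv2.resize(b['color'][100:260,240:420],None,fx=3,fy=3),cv2.COLOR_RGB2BGR))"
```

```text
t 6.8 pos [0.639  0.0361 0.0353] yaw -2.59 gap 0.435 F [-0.4  0.9 -1.6] q6 0.08
[ 0.12 -0.01  0.33] [ 0.1  -0.    0.01]
```

View pics/p1.png

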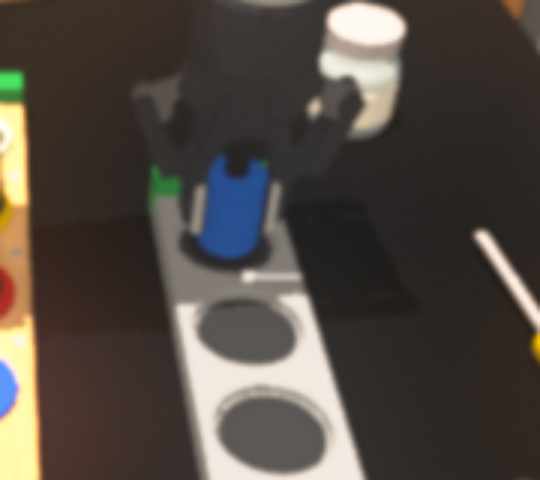

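Blue stands over the end recess, centred near (232,235) in the crop. Lowering the last millimetres and releasing.

Call:
{"fn": "move_arm", "kwargs": {
  "rows": [
    [0.1, 0, 0.15, 0, 0, 0],
    [0.1, 0, 0.3, 0, 0, 0],
    [0.1, 0, 0.35, 0, 0, 0],
    [0.1, 0, 0.35, 0, 0, 0]
  ]
}}

```text
t: 7.2
tool_pos: [0.639, 0.0374, 0.0321]
eef_rot: [[0.045, 0.999, 0.001], [0.999, -0.045, 0.0], [0.0, 0.001, -1.0]]
contact_force: [-1.9, -0.2, 5.5]
finger_gap: 0.435
```

Call:
{"fn": "move_arm", "kwargs": {
  "rows": [
    [0, 0, 0, 0, 0, 0],
    [0, 0, 0, 0, 0, 0],
    [0, 0, 0, 0, 0, 0],
    [0, 0, 0, 0, 0, 0],
    [0, 0, 0, 0, 0, 0],
    [0, 0, 0, 0, 0, 0],
    [0, 0, -1, 0, 0, 0],
    [0, 0, -3, 0, 0, 0]
  ],
  "gripper": 1
}}

```text
t: 8.0
tool_pos: [0.6375, 0.0372, 0.0601]
eef_rot: [[0.045, 0.999, -0.004], [0.999, -0.045, -0.0], [-0.0, -0.004, -1.0]]
contact_force: [0.5, -0.1, -0.3]
finger_gap: 1.0
```

```bash
python3 -c "
from h import *
go((.639,.0373,.17,-2.6),(.4715,.003,.17,-3.6),(.4715,.003,.04,-3.6))"
```

```text
t 8.0 pos [0.6375 0.0372 0.0601] yaw -2.58 gap 1.0 F [ 0.5 -0.1 -0.3] q6 0.09
[ 1.000e-02  1.100e-01 -1.099e+01] [-0.2   0.02  0.02]
[ -4.17 -16.47 -10.93] [-0.2   0.02  1.02]
[ -4.16 -16.42   2.07] [-0.2   0.02  1.02]
```

Call:
{"fn": "move_arm", "kwargs": {
  "rows": [
    [0, 0, -4, 0, 0, 0],
    [0, 0, -8, 0, 0, 0],
    [-1, -4, -10.5, 0, 0, 0],
    [-2, -8, -10.9, 0, 0, 0.5],
    [-3.1, -12, -10.9, 0, 0, 1],
    [-4, -15.5, -10.5, 0, 0, 1],
    [-4.2, -16.5, -10, 0, 0, 1],
    [-4.2, -16.5, -9, 0, 0, 1]
  ]
}}

```text
t: 8.8
tool_pos: [0.4716, 0.0026, 0.1519]
eef_rot: [[0.063, 0.998, 0.003], [0.998, -0.063, -0.0], [0.0, 0.003, -1.0]]
contact_force: [0.6, -0.6, -0.3]
finger_gap: 1.001
```

```bash
python3 -c "
from h import *
go((.471,.002,.04,-3.6))
b=r.get_image('side')
cv2.imwrite('pics/p2.png',cv2.cvtColor(cv2.resize(b['color'][90:290,140:400],None,fx=3,fy=3),cv2.COLOR_RGB2BGR))"
```

```text
t 8.8 pos [0.4716 0.0026 0.1519] yaw -3.61 gap 1.001 F [ 0.6 -0.6 -0.3] q6 0.04
[-0.06 -0.09 11.19] [ 0.18 -0.01 -0.01]
```

View pics/p2.png

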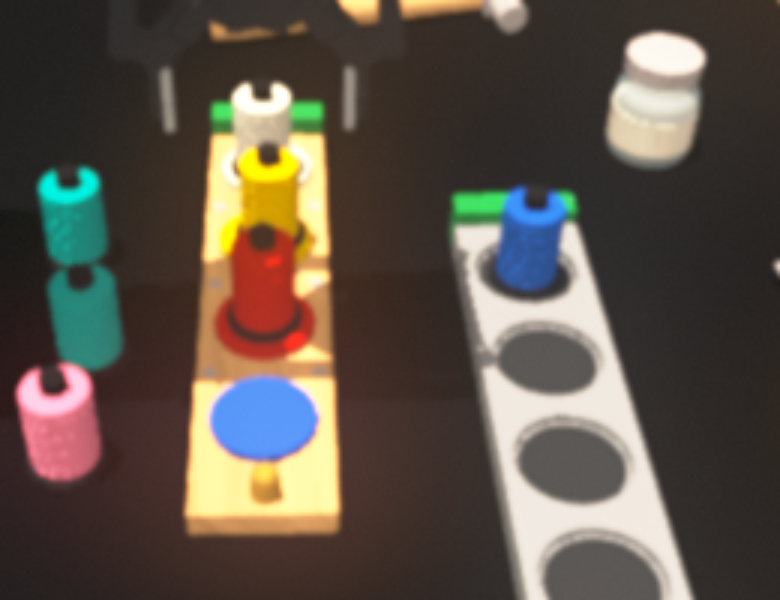

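Blue stands upright and centred in the end recess (about (530,265)), and the fingers straddle red. Descend, grip and lift.

Call:
{"fn": "move_arm", "kwargs": {
  "rows": [
    [0, -0.1, 4, 0, 0, 0],
    [0, -0.1, 8, 0, 0, 0],
    [0, -0.1, 10.3, 0, 0, 0],
    [0, -0.1, 11.2, 0, 0, 0],
    [0, -0.1, 11.2, 0, 0, 0],
    [0, -0.1, 11.2, 0, 0, 0]
  ]
}}

```text
t: 9.45
tool_pos: [0.4725, 0.0029, 0.0394]
eef_rot: [[0.062, 0.998, 0.002], [0.998, -0.062, -0.0], [0.0, 0.002, -1.0]]
contact_force: [-0.0, -0.1, 1.4]
finger_gap: 1.004
```

Call:
{"fn": "move_arm", "kwargs": {
  "rows": [
    [0, 0, 0, 0, 0, 0],
    [0, 0, 0, 0, 0, 0],
    [0, 0, 0, 0, 0, 0],
    [0, 0, 0, 0, 0, 0],
    [0, 0, 0, 0, 0, 0],
    [0, 0, 0, 0, 0, 0],
    [0, 0, 0, 0, 0, 0],
    [0, 0, 0, 0, 0, 0]
  ],
  "gripper": -1,
  "newtons": 35
}}

```text
t: 10.25
tool_pos: [0.4713, 0.0028, 0.0396]
eef_rot: [[0.062, 0.998, 0.001], [0.998, -0.062, -0.0], [-0.0, 0.001, -1.0]]
contact_force: [-1.5, -0.2, 6.1]
finger_gap: 0.439
```

Call:
{"fn": "move_arm", "kwargs": {
  "rows": [
    [0, 0, -0.5, 0, 0, 0],
    [0, 0, -2, 0, 0, 0],
    [0, 0, -5, 0, 0, 0],
    [0, 0, -8, 0, 0, 0],
    [0, 0, -10, 0, 0, 0],
    [0, 0, -11, 0, 0, 0],
    [0, 0, -11, 0, 0, 0],
    [0, 0, -11, 0, 0, 0]
  ]
}}

```text
t: 11.05
tool_pos: [0.4701, 0.0028, 0.1479]
eef_rot: [[0.062, 0.998, -0.002], [0.998, -0.062, -0.0], [-0.0, -0.002, -1.0]]
contact_force: [-0.3, -0.1, -1.8]
finger_gap: 0.436
```

```bash
python3 -c "
from h import *
go((.6347,-.0425,.15,-2.6))"
```

```text
t 11.1 pos [0.4701 0.0028 0.1479] yaw -3.58 gap 0.436 F [-0.3 -0.1 -1.8] q6 0.04
[-3.49 16.71 -0.24] [-0.1   0.01 -0.98]
```

Call:
{"fn": "move_arm", "kwargs": {
  "rows": [
    [-0.4, 2, 0, 0, 0, 0],
    [-1.1, 5.5, 0, 0, 0, -0.5],
    [-2, 9.5, 0, 0, 0, -1],
    [-2.8, 13.5, 0, 0, 0, -1],
    [-3.2, 15.8, 0, 0, 0, -1],
    [-3.4, 16.7, 0, 0, 0, -1],
    [-3.4, 16.7, 0, 0, 0, -1],
    [-3.4, 16.7, 0, 0, 0, -1]
  ]
}}

```text
t: 11.85
tool_pos: [0.6337, -0.0412, 0.1477]
eef_rot: [[0.045, 0.999, -0.003], [0.999, -0.045, 0.0], [0.0, -0.003, -1.0]]
contact_force: [0.2, 0.0, -1.0]
finger_gap: 0.436
```

```bash
python3 -c "
from h import *
go((.635,-.0417,.032,-2.6))"
```

```text
t 11.8 pos [ 0.6337 -0.0412  0.1477] yaw -2.57 gap 0.436 F [ 0.2  0.  -1. ] q6 -0.04
[-0.04  0.17 11.57] [-0.2  -0.01  0.03]
```

Call:
{"fn": "move_arm", "kwargs": {
  "rows": [
    [0, 0.1, 3, 0, 0, 0],
    [0, 0.1, 6.5, 0, 0, 0],
    [0, 0.1, 9, 0, 0, 0],
    [0, 0.1, 10.5, 0, 0, 0],
    [0, 0.1, 11.1, 0, 0, 0],
    [0, 0.1, 11.3, 0, 0, 0],
    [0, 0.1, 11.5, 0, 0, 0],
    [0, 0.1, 11.6, 0, 0, 0]
  ]
}}

```text
t: 12.65
tool_pos: [0.6369, -0.0416, 0.0339]
eef_rot: [[0.045, 0.999, 0.002], [0.999, -0.045, -0.0], [-0.0, 0.002, -1.0]]
contact_force: [0.3, -0.3, -1.2]
finger_gap: 0.436
```

Call:
{"fn": "move_arm", "kwargs": {
  "rows": [
    [0, 0, 0, 0, 0, 0],
    [0, 0, 0.1, 0, 0, 0],
    [0, 0, 0.1, 0, 0, 0]
  ]
}}

```text
t: 12.95
tool_pos: [0.6365, -0.0417, 0.032]
eef_rot: [[0.045, 0.999, 0.0], [0.999, -0.045, -0.0], [-0.0, 0.0, -1.0]]
contact_force: [-0.4, -0.2, -0.7]
finger_gap: 0.434
```

Call:
{"fn": "move_arm", "kwargs": {
  "rows": [
    [0, -0.1, 0.1, 0, 0, 0],
    [0, -0.1, 0.1, 0, 0, 0]
  ]
}}

```text
t: 13.15
tool_pos: [0.6363, -0.0417, 0.0317]
eef_rot: [[0.045, 0.999, 0.002], [0.999, -0.045, -0.0], [-0.0, 0.002, -1.0]]
contact_force: [1.2, 0.6, 3.5]
finger_gap: 0.434
```

Call:
{"fn": "move_arm", "kwargs": {
  "rows": [
    [0, 0, 0, 0, 0, 0],
    [0, 0, 0, 0, 0, 0],
    [0, 0, 0, 0, 0, 0],
    [0, 0, 0, 0, 0, 0],
    [0, 0, 0, 0, 0, 0],
    [0, 0, 0, 0, 0, 0],
    [0, 0, -1, 0, 0, 0],
    [0, 0, -3, 0, 0, 0]
  ],
  "gripper": 1
}}

```text
t: 13.95
tool_pos: [0.6343, -0.0415, 0.0601]
eef_rot: [[0.045, 0.999, -0.004], [0.999, -0.045, 0.0], [0.0, -0.004, -1.0]]
contact_force: [-0.6, -0.4, 0.4]
finger_gap: 1.002
```

```bash
python3 -c "
from h import *
go((.635,-.0417,.17,-2.6),(.4795,.083,.17,-3.6),(.4795,.083,.04,-3.6))"
```

```text
t 13.9 pos [ 0.6343 -0.0415  0.0601] yaw -2.58 gap 1.002 F [-0.6 -0.4  0.4] q6 -0.04
[ -0.02   0.03 -10.99] [-0.2  -0.    0.02]
[ 11.74 -16.06 -10.93] [-0.2  -0.    1.02]
[ 11.74 -16.02   2.07] [-0.2  -0.    1.02]
```

Call:
{"fn": "move_arm", "kwargs": {
  "rows": [
    [0, 0, -4, 0, 0, 0],
    [0, 0, -8, 0, 0, 0],
    [2.5, -3.5, -10.5, 0, 0, 0],
    [5.3, -7.3, -10.9, 0, 0, 0.5],
    [8.2, -11.2, -10.9, 0, 0, 1],
    [10.8, -14.8, -10.5, 0, 0, 1],
    [11.7, -16.1, -10, 0, 0, 1],
    [11.7, -16.1, -9, 0, 0, 1]
  ]
}}

```text
t: 14.75
tool_pos: [0.4786, 0.0838, 0.1521]
eef_rot: [[0.06, 0.998, 0.002], [0.998, -0.06, 0.001], [0.001, 0.002, -1.0]]
contact_force: [0.1, -0.7, -0.3]
finger_gap: 1.0
```

```bash
python3 -c "
from h import *
go((.4795,.083,.04,-3.6))
b=r.get_image('side')
cv2.imwrite('pics/p3.png',cv2.cvtColor(cv2.resize(b['color'][90:290,140:400],None,fx=3,fy=3),cv2.COLOR_RGB2BGR))"
```

```text
t 14.8 pos [0.4786 0.0838 0.1521] yaw -3.43 gap 1.0 F [ 0.1 -0.7 -0.3] q6 0.21
[-0.08  0.07 11.21] [ 0.13 -0.04  0.17]
```

View pics/p3.png

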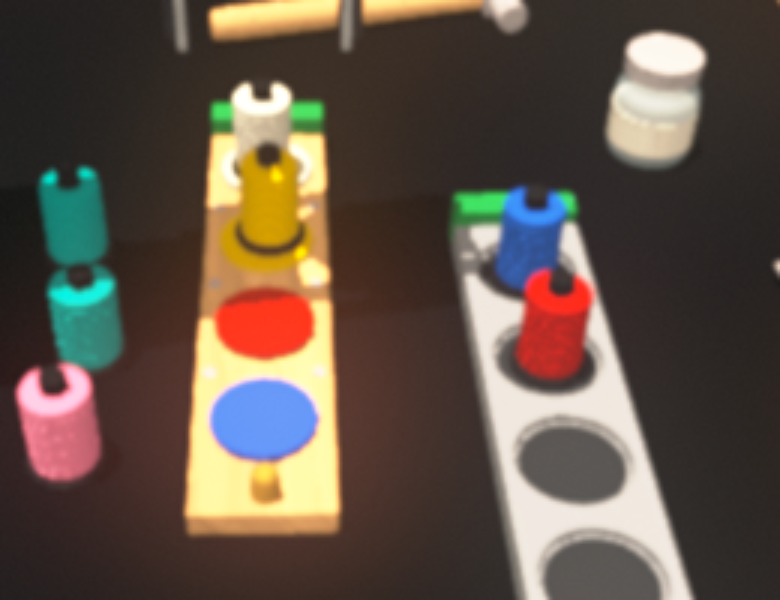

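Red and blue stand upright in their recesses, and yellow is under the fingers.

Call:
{"fn": "move_arm", "kwargs": {
  "rows": [
    [0, 0.1, 4, 0, 0, 0],
    [0, 0.1, 8, 0, 0, 0],
    [0, 0.1, 10.3, 0, 0, 0],
    [0, 0.1, 11.2, 0, 0, 0],
    [0, 0.1, 11.2, 0, 0, 0],
    [0, 0.1, 11.2, 0, 0, 0]
  ]
}}

```text
t: 15.4
tool_pos: [0.4823, 0.0823, 0.0396]
eef_rot: [[0.063, 0.998, 0.002], [0.998, -0.063, 0.0], [0.0, 0.002, -1.0]]
contact_force: [-0.4, 0.0, -0.3]
finger_gap: 1.004
```

Call:
{"fn": "move_arm", "kwargs": {
  "rows": [
    [0, 0, 0, 0, 0, 0],
    [0, 0, 0, 0, 0, 0],
    [0, 0, 0, 0, 0, 0],
    [0, 0, 0, 0, 0, 0],
    [0, 0, 0, 0, 0, 0],
    [0, 0, 0, 0, 0, 0],
    [0, 0, 0, 0, 0, 0],
    [0, 0, 0, 0, 0, 0]
  ],
  "gripper": -1,
  "newtons": 35
}}

```text
t: 16.2
tool_pos: [0.4811, 0.0826, 0.0396]
eef_rot: [[0.062, 0.998, 0.001], [0.998, -0.062, 0.0], [0.0, 0.001, -1.0]]
contact_force: [-1.4, -0.9, 5.3]
finger_gap: 0.437
```

Call:
{"fn": "move_arm", "kwargs": {
  "rows": [
    [0, 0, -0.5, 0, 0, 0],
    [0, 0, -2, 0, 0, 0],
    [0, 0, -5, 0, 0, 0],
    [0, 0, -8, 0, 0, 0],
    [0, 0, -10, 0, 0, 0],
    [0, 0, -12, 0, 0, 0],
    [0, 0, -13, 0, 0, 0],
    [0, 0, -13, 0, 0, 0]
  ]
}}

```text
t: 17.0
tool_pos: [0.4815, 0.0826, 0.1699]
eef_rot: [[0.062, 0.998, 0.003], [0.998, -0.062, 0.0], [0.0, 0.003, -1.0]]
contact_force: [0.5, -0.5, -1.2]
finger_gap: 0.435
```

```bash
python3 -c "
from h import *
go((.6307,-.1218,.17,-2.6))"
```

```text
t 17.0 pos [0.4815 0.0826 0.1699] yaw -3.57 gap 0.435 F [ 0.5 -0.5 -1.2] q6 0.21
[-19.47  16.16   0.02] [ 0.15 -0.02 -0.97]
```

Call:
{"fn": "move_arm", "kwargs": {
  "rows": [
    [-1.5, 1.2, 0, 0, 0, 0],
    [-5, 4.2, 0, 0, 0, -0.5],
    [-8.7, 7.3, 0, 0, 0, -1],
    [-12.4, 10.4, 0, 0, 0, -1],
    [-16, 13.4, 0, 0, 0, -1],
    [-18.5, 15.4, 0, 0, 0, -1],
    [-19.5, 16.2, 0, 0, 0, -1],
    [-19.5, 16.2, 0, 0, 0, -1]
  ]
}}

```text
t: 17.8
tool_pos: [0.6302, -0.1233, 0.1668]
eef_rot: [[0.047, 0.999, -0.003], [0.999, -0.047, 0.001], [0.0, -0.003, -1.0]]
contact_force: [-1.0, 0.1, -1.9]
finger_gap: 0.438
```

Call:
{"fn": "move_arm", "kwargs": {
  "rows": [
    [0, 0, 1, 0, 0, 0],
    [0, 0, 2, 0, 0, 0],
    [0, 0, 2, 0, 0, 0],
    [0, 0, 2, 0, 0, 0]
  ]
}}

```text
t: 18.2
tool_pos: [0.6297, -0.1212, 0.1484]
eef_rot: [[0.044, 0.999, -0.001], [0.999, -0.044, 0.0], [0.0, -0.001, -1.0]]
contact_force: [0.6, 0.1, -1.2]
finger_gap: 0.436
```

```bash
python3 -c "
from h import *
go((.6313,-.1222,.0316,-2.6))"
```

```text
t 18.2 pos [ 0.6297 -0.1212  0.1484] yaw -2.51 gap 0.436 F [ 0.6  0.1 -1.2] q6 -0.16
[-0.09  0.18 11.68] [-0.07 -0.01  0.09]
```

Call:
{"fn": "move_arm", "kwargs": {
  "rows": [
    [-0.1, 0.1, 3, 0, 0, 0],
    [-0.1, 0.1, 6.5, 0, 0, 0],
    [-0.1, 0.1, 9, 0, 0, 0],
    [-0.1, 0.1, 10.5, 0, 0, 0],
    [-0.1, 0.1, 11.1, 0, 0, 0],
    [-0.1, 0.1, 11.3, 0, 0, 0],
    [-0.1, 0.1, 11.5, 0, 0, 0],
    [-0.1, 0.1, 11.6, 0, 0, 0]
  ]
}}

```text
t: 19.0
tool_pos: [0.6321, -0.1234, 0.0339]
eef_rot: [[0.045, 0.999, 0.002], [0.999, -0.045, -0.001], [-0.0, 0.002, -1.0]]
contact_force: [0.0, -0.2, -1.1]
finger_gap: 0.44
```

Call:
{"fn": "move_arm", "kwargs": {
  "rows": [
    [0, 0, 0, 0, 0, 0],
    [0, 0, 0.1, 0, 0, 0],
    [0, 0, 0.1, 0, 0, 0],
    [0, 0, 0.1, 0, 0, 0]
  ]
}}

```text
t: 19.4
tool_pos: [0.6314, -0.1233, 0.0319]
eef_rot: [[0.045, 0.999, 0.0], [0.999, -0.045, -0.0], [-0.0, 0.0, -1.0]]
contact_force: [-0.1, 0.2, -0.8]
finger_gap: 0.433
```

Call:
{"fn": "move_arm", "kwargs": {
  "rows": [
    [0, 0, 0.1, 0, 0, 0],
    [0, 0, 0.1, 0, 0, 0]
  ]
}}

```text
t: 19.6
tool_pos: [0.6315, -0.1234, 0.0316]
eef_rot: [[0.045, 0.999, 0.001], [0.999, -0.045, -0.0], [-0.0, 0.001, -1.0]]
contact_force: [-1.7, 0.1, 4.7]
finger_gap: 0.436
```

Call:
{"fn": "move_arm", "kwargs": {
  "rows": [
    [0, 0, 0, 0, 0, 0],
    [0, 0, 0, 0, 0, 0],
    [0, 0, 0, 0, 0, 0],
    [0, 0, 0, 0, 0, 0],
    [0, 0, 0, 0, 0, 0],
    [0, 0, 0, 0, 0, 0],
    [0, 0, -1, 0, 0, 0],
    [0, 0, -3, 0, 0, 0]
  ],
  "gripper": 1
}}

```text
t: 20.4
tool_pos: [0.6302, -0.123, 0.0601]
eef_rot: [[0.045, 0.999, -0.003], [0.999, -0.045, 0.001], [0.001, -0.004, -1.0]]
contact_force: [-0.3, 0.3, -0.8]
finger_gap: 1.002
```

```bash
python3 -c "
from h import *
go((.4798,.1585,.17,-3.6),(.4798,.1585,.04,-3.6))"
```

```text
t 20.4 pos [ 0.6302 -0.123   0.0601] yaw -2.57 gap 1.002 F [-0.3  0.3 -0.8] q6 -0.17
[ 27.45 -16.33 -10.92] [-0.2  -0.03  1.03]
[ 27.45 -16.28   2.08] [-0.2  -0.03  1.03]
```

Call:
{"fn": "move_arm", "kwargs": {
  "rows": [
    [0, 0, -4, 0, 0, 0],
    [0, 0, -8.5, 0, 0, 0],
    [2.5, -1.5, -11, 0, 0, 0],
    [6.5, -3.9, -11, 0, 0, 0.5],
    [10.5, -6.3, -11, 0, 0, 1],
    [14.5, -8.7, -11, 0, 0, 1],
    [18.5, -11, -11, 0, 0, 1],
    [22.5, -13.4, -11, 0, 0, 1]
  ]
}}

```text
t: 21.2
tool_pos: [0.5067, 0.1089, 0.1718]
eef_rot: [[0.063, 0.998, 0.002], [0.998, -0.063, 0.0], [0.0, 0.002, -1.0]]
contact_force: [-1.6, 0.7, 0.7]
finger_gap: 1.003
```

Call:
{"fn": "move_arm", "kwargs": {
  "rows": [
    [2.8, -1.6, 0, 0, 0, 0],
    [4.4, -2.6, 0, 0, 0, 0],
    [5, -3, 0, 0, 0, 0],
    [5, -3, 1, 0, 0, 0],
    [5, -3, 2, 0, 0, 0],
    [5, -3, 2, 0, 0, 0]
  ]
}}

```text
t: 21.8
tool_pos: [0.48, 0.158, 0.1488]
eef_rot: [[0.064, 0.998, -0.004], [0.998, -0.064, -0.002], [-0.002, -0.004, -1.0]]
contact_force: [0.0, -0.5, 0.3]
finger_gap: 0.996
```

```bash
python3 -c "
from h import *
go((.4798,.1585,.04,-3.6))
b=r.get_image('side')
cv2.imwrite('pics/p4.png',cv2.cvtColor(cv2.resize(b['color'][90:290,140:400],None,fx=3,fy=3),cv2.COLOR_RGB2BGR))"
```

```text
t 21.8 pos [0.48   0.158  0.1488] yaw -3.65 gap 0.996 F [ 0.  -0.5  0.3] q6 0.36
[7.000e-02 1.000e-02 1.088e+01] [-0.2   0.1  -0.05]
```

View pics/p4.png

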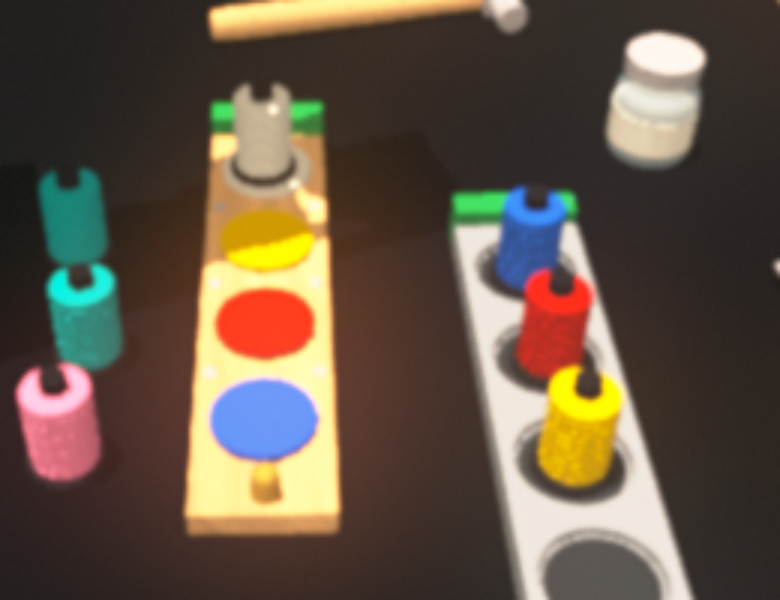

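Three spools are seated upright and white is next.

Call:
{"fn": "move_arm", "kwargs": {
  "rows": [
    [0, 0, 4, 0, 0, 0],
    [0, 0, 8, 0, 0, 0],
    [0, 0, 10, 0, 0, 0],
    [0, 0, 10.9, 0, 0, 0],
    [0, 0, 10.9, 0, 0, 0],
    [0, 0, 10.9, 0, 0, 0]
  ]
}}

```text
t: 22.45
tool_pos: [0.4819, 0.1593, 0.0427]
eef_rot: [[0.063, 0.998, 0.002], [0.998, -0.063, 0.0], [0.001, 0.002, -1.0]]
contact_force: [1.1, 0.2, 0.2]
finger_gap: 1.001
```

Call:
{"fn": "move_arm", "kwargs": {
  "rows": [
    [0, 0, 0, 0, 0, 0],
    [0, 0, 0, 0, 0, 0],
    [0, 0, 0, 0, 0, 0],
    [0, 0, 0, 0, 0, 0],
    [0, 0, 0, 0, 0, 0],
    [0, 0, 0, 0, 0, 0],
    [0, 0, 0, 0, 0, 0],
    [0, 0, 0, 0, 0, 0]
  ],
  "gripper": -1,
  "newtons": 35
}}

```text
t: 23.25
tool_pos: [0.4811, 0.1594, 0.0426]
eef_rot: [[0.062, 0.998, 0.001], [0.998, -0.062, 0.0], [0.0, 0.001, -1.0]]
contact_force: [-0.2, -0.5, 5.1]
finger_gap: 0.434
```

Call:
{"fn": "move_arm", "kwargs": {
  "rows": [
    [0, 0, -0.5, 0, 0, 0],
    [0, 0, -2, 0, 0, 0],
    [0, 0, -5, 0, 0, 0],
    [0, 0, -8, 0, 0, 0],
    [0, 0, -11, 0, 0, 0],
    [0, 0, -13, 0, 0, 0],
    [0, 0, -14, 0, 0, 0],
    [0, 0, -14, 0, 0, 0]
  ]
}}

```text
t: 24.05
tool_pos: [0.4813, 0.1595, 0.1828]
eef_rot: [[0.062, 0.998, 0.002], [0.998, -0.062, 0.001], [0.001, 0.002, -1.0]]
contact_force: [0.5, -0.1, -1.2]
finger_gap: 0.435
```

```bash
python3 -c "
from h import *
go((.628,-.2025,.18,-2.6))"
```

```text
t 24.1 pos [0.4813 0.1595 0.1828] yaw -3.57 gap 0.435 F [ 0.5 -0.1 -1.2] q6 0.36
[-35.21  16.9    0.29] [ 0.13 -0.04 -0.97]
```

Call:
{"fn": "move_arm", "kwargs": {
  "rows": [
    [-1.5, 0.7, 0, 0, 0, 0],
    [-5, 2.4, 0, 0, 0, -0.5],
    [-9, 4.3, 0, 0, 0, -1],
    [-13, 6.2, 0, 0, 0, -1],
    [-17, 8.2, 0, 0, 0, -1],
    [-21, 10.1, 0, 0, 0, -1],
    [-25, 12, 0, 0, 0, -1],
    [-28.5, 13.7, 0, 0, 0, -1]
  ]
}}

```text
t: 24.85
tool_pos: [0.5994, -0.1357, 0.1796]
eef_rot: [[0.046, 0.999, -0.003], [0.999, -0.046, 0.001], [0.0, -0.003, -1.0]]
contact_force: [0.1, 0.4, -0.3]
finger_gap: 0.435
```

Call:
{"fn": "move_arm", "kwargs": {
  "rows": [
    [-3, 1.5, 0, 0, 0, 0],
    [-5.3, 2.6, 0, 0, 0, 0],
    [-6.5, 3.1, 0, 0, 0, 0],
    [-6.6, 3.1, 1.5, 0, 0, 0],
    [-6.6, 3.1, 3, 0, 0, 0],
    [-6.6, 3.1, 3, 0, 0, 0],
    [-6.6, 3.1, 3, 0, 0, 0]
  ]
}}

```text
t: 25.55
tool_pos: [0.6273, -0.2004, 0.1511]
eef_rot: [[0.044, 0.999, -0.002], [0.999, -0.044, 0.001], [0.001, -0.002, -1.0]]
contact_force: [0.1, 0.8, -0.6]
finger_gap: 0.438
```

```bash
python3 -c "
from h import *
go((.628,-.2018,.0346,-2.6))"
```

```text
t 25.6 pos [ 0.6273 -0.2004  0.1511] yaw -2.54 gap 0.438 F [ 0.1  0.8 -0.6] q6 -0.28
[-0.15  0.1  11.65] [-0.11 -0.04  0.06]
```

Call:
{"fn": "move_arm", "kwargs": {
  "rows": [
    [-0.1, 0, 3, 0, 0, 0],
    [-0.1, 0, 6.5, 0, 0, 0],
    [-0.1, 0, 9, 0, 0, 0],
    [-0.1, 0, 10.5, 0, 0, 0],
    [-0.1, 0, 11.1, 0, 0, 0],
    [-0.1, 0, 11.3, 0, 0, 0],
    [-0.1, 0, 11.5, 0, 0, 0],
    [-0.1, 0, 11.6, 0, 0, 0]
  ]
}}

```text
t: 26.35
tool_pos: [0.6285, -0.2023, 0.037]
eef_rot: [[0.045, 0.999, 0.002], [0.999, -0.045, -0.001], [-0.001, 0.002, -1.0]]
contact_force: [0.1, 0.8, -0.7]
finger_gap: 0.439
```

Call:
{"fn": "move_arm", "kwargs": {
  "rows": [
    [0, 0, 0, 0, 0, 0],
    [0, 0, 0.1, 0, 0, 0],
    [0, 0, 0.1, 0, 0, 0],
    [0, 0, 0.1, 0, 0, 0]
  ]
}}

```text
t: 26.75
tool_pos: [0.6277, -0.202, 0.0349]
eef_rot: [[0.045, 0.999, 0.0], [0.999, -0.045, -0.0], [-0.0, 0.0, -1.0]]
contact_force: [-1.0, -0.0, -0.8]
finger_gap: 0.438
```

Call:
{"fn": "move_arm", "kwargs": {
  "rows": [
    [0, 0, 0.1, 0, 0, 0],
    [0, 0, 0.1, 0, 0, 0]
  ]
}}

```text
t: 26.95
tool_pos: [0.6278, -0.2021, 0.0346]
eef_rot: [[0.045, 0.999, 0.001], [0.999, -0.045, -0.0], [-0.0, 0.001, -1.0]]
contact_force: [-1.0, 0.8, 3.6]
finger_gap: 0.436
```

Call:
{"fn": "move_arm", "kwargs": {
  "rows": [
    [0, 0, 0, 0, 0, 0],
    [0, 0, 0, 0, 0, 0],
    [0, 0, 0, 0, 0, 0],
    [0, 0, 0, 0, 0, 0],
    [0, 0, 0, 0, 0, 0],
    [0, 0, 0, 0, 0, 0],
    [0, 0, -1, 0, 0, 0],
    [0, 0, -3, 0, 0, 0]
  ],
  "gripper": 1
}}

```text
t: 27.75
tool_pos: [0.6266, -0.2017, 0.0631]
eef_rot: [[0.045, 0.999, -0.003], [0.999, -0.045, 0.001], [0.001, -0.003, -1.0]]
contact_force: [-0.3, 0.7, -1.2]
finger_gap: 1.0
```

Call:
{"fn": "move_arm", "kwargs": {
  "rows": [
    [0, 0, -4, 0, 0, 0],
    [0, 0, -8, 0, 0, 0],
    [-3, -3, -11, 0, 0, 0],
    [-6, -6, -13, 0, 0, 0],
    [-9, -9, -13, 0, 0, 0],
    [-12, -12, -13, 0, 0, 0],
    [-15, -15, -13, 0, 0, 0],
    [-18, -18, -13, 0, 0, 0]
  ]
}}

```text
t: 28.55
tool_pos: [0.4385, -0.3748, 0.195]
eef_rot: [[0.045, 0.999, 0.001], [0.999, -0.045, -0.001], [-0.001, 0.001, -1.0]]
contact_force: [0.1, -0.5, 0.2]
finger_gap: 1.002
```

Call:
{"fn": "move_arm", "kwargs": {
  "rows": [
    [-3, -2, 0, 0, 0, 0],
    [-6, -4, 0, 0, 0, 0],
    [-8, -5, 0, 0, 0, 0],
    [-8, -5, 0, 0, 0, 0],
    [-8, -5, 0, 0, 0, 0]
  ]
}}

```text
t: 29.05
tool_pos: [0.3861, -0.4514, 0.1943]
eef_rot: [[0.046, 0.999, 0.001], [0.999, -0.046, 0.0], [0.0, 0.001, -1.0]]
contact_force: [-0.5, -0.4, 1.0]
finger_gap: 1.0
```

```bash
cat > fin.py <<'E'
from h import *
go()
a=r.get_image('top');b=r.get_image('side');save(a,'f_top.png');save(b,'f_side.png')
o=np.zeros((600,800,3),np.uint8);o[:240]=cv2.resize(a['color'][100:160,180:380],None,fx=4,fy=4,interpolation=cv2.INTER_CUBIC)
q=cv2.resize(b['color'][130:310,270:400],None,fx=2,fy=2,interpolation=cv2.INTER_CUBIC);o[240:600,:260]=q
cv2.imwrite('pics/fin.png',cv2.cvtColor(o,cv2.COLOR_RGB2BGR))
for n in('top','side'):
    for l in('blue','red','yellow','white'): print(n,l,[(round(d['p'],2),np.round(d['extent']).tolist()) for d in r.trace(l+'_spool',n)[:2]])
E
python3 fin.py
```

```text
t 29.1 pos [ 0.3861 -0.4514  0.1943] yaw -2.64 gap 1.0 F [-0.5 -0.4  1. ] q6 -0.84
top blue [(0.64, [211.0, 116.0, 235.0, 143.0])]
top red [(0.83, [231.0, 267.0, 254.0, 292.0]), (0.79, [277.0, 272.0, 303.0, 296.0])]
top yellow [(0.86, [292.0, 114.0, 318.0, 150.0])]
top white [(0.81, [335.0, 119.0, 365.0, 147.0])]
side blue [(0.96, [303.0, 152.0, 328.0, 194.0])]
side red [(0.73, [154.0, 212.0, 175.0, 254.0]), (0.71, [312.0, 181.0, 339.0, 220.0])]
side yellow [(0.76, [318.0, 212.0, 348.0, 256.0])]
side white [(0.76, [323.0, 251.0, 357.0, 301.0])]
```

View pics/fin.png

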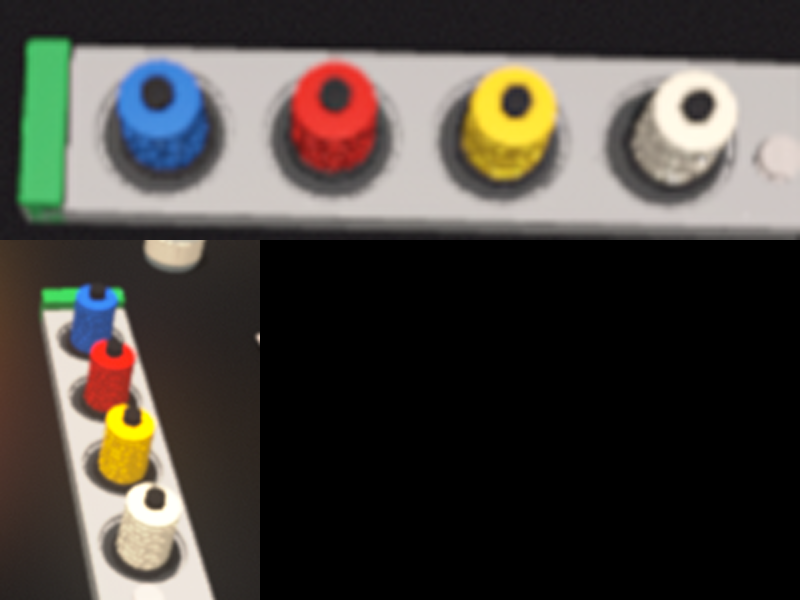

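The final view shows blue, red, yellow and white, from the green end outward, upright in the recesses. Core tops in the 4x crop are at (157,93), (335,95), (516,101) and (698,105). A numerical check of offsets against the recess centres comes before hand-in.

Run:
```python
from h import *
it,is_=r.get_image('top'),r.get_image('side')
f=lambda x,y,k,ox,oy:(ox+(x+.5)/k-.5,oy+(y+.5)/k-.5)
R=[(.6390,.0401),(.6354,-.0396),(.6316,-.1194),(.6280,-.1993)];S=[(.6378,.0329),(.634,-.0468),(.6299,-.1265),(.6263,-.2063)]
for n,a,b,c,d in zip('bryw',[(157,93),(335,95),(516,101),(698,105)],[(97,52),(115,107),(133,175),(155,258)],R,S):
    print(n,'top mm',((atz(it,*f(*a,4,180,100),.081)[:2]-c)*1e3).round(1),'side mm',((atz(is_,*f(*b,2,270,130),.081)[:2]-d)*1e3).round(1))
```

```text
b top mm [ 0.1 -1.4] side mm [-0.8 -1.3]
r top mm [ 0.9 -0.8] side mm [1.7 1.6]
y top mm [ 0.2 -1.3] side mm [1.1 1.1]
w top mm [ 0.4 -2.6] side mm [ 0.  -0.4]
```

All offsets are under 3 mm, so I'm handing in.

```bash
python3 -c "
from bench import r
print(r.close_job(), r.state()['t'])"
```

```text
the job is handed in; nothing more can be done
the job is handed in; nothing more can be done
```

All four spools now stand in the aluminium rack in reverse order: from its green end outward, blue, red, yellow, white. On the wooden rack the order from the green end was white, yellow, red, blue. The job is handed in, with the last reading at about 29 s of the allowed 109 s.

- **Position:** measured after the last placing, every spool is within 3 mm of its recess centre in both camera views (limit 12 mm).
- **Seating:** each spool was lowered until the wrist felt light floor contact (3.5–5.5 N). The tool height at release matched the 16 mm recess floor.
- **Upright and clear:** both cameras show all four upright. The gripper was open and well clear at hand-in.
- **Disagreements:**
  - The two cameras differed by about 7 mm along the rack, so I placed the spools by the distance from spool to recess, which agreed to within 5 mm.
  - The network also marked the teal and pink look-alike spools as the red spool. I ignored those after checking the pictures.

No check failed.

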